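Clamp the sheet and open the hand press

TASK

The print in the small hand press is ready to be peeled off. First press both hinged paper clamps down until they click and stay shut by themselves, so that the sheet stays on the bed; then pull the spring latch at the free end of the press beam sideways by its upright paddle, lift the beam off its ball stud, and hold it raised with the cup about 10 cm above the ball. Finish while still holding the beam up by the gripper, for nothing else keeps it up, and leave the other things on the bed and table where they are.

Things in the scene. Friction and masses are not known exactly. Their poses are not given: they have to be found in the camera images.
- press: Block-printing hand press, fixed to the table: plywood bed 360 (x, -175 to +185) x 330 (y) x 20 mm thick with a sheet of paper on it. Origin: on the table under the bed; x runs along the beam from its free, latched end (-x, towards the robot) to its hinge (+x); y to the left; z up. Along the middle, above the bed, lies the beam; on its left and right the two steel paper clamps.
- beam: Aluminium beam 30 mm wide, 315 long, top 112 mm above the table, with a wooden platen (130 x 100 mm) under its middle and a steel cup (38 mm across) at its free end, over the ball. Origin: at its hinge; axes as the press when down. 0.4 to 0.9 kg, 2 to 4 N at the free end; swings up about the press's y axis, falls back when let go, cannot rise while latched. Carries the latch.
- beam_hinge (a point): Point on the beam's hinge axis (which is parallel to the press's y), 85 mm above the table, at press x +150, y 0 mm. Axes as the press.
- ball (a point): Centre of the fixed steel ball, 25 mm in diameter, on a 12 mm stud, 70 mm above the table, at press x -130, y 0 mm. Axes as the press.
- cup (a point): Point of the beam in its cup, 280 mm from the hinge axis; at the ball's centre when the beam is down. Its height above the ball is how far the beam is raised.
- handle (a point): Grip point of the latch's upright paddle, black plastic, 26 mm along the beam (x), 14 mm across (y), standing from 105 to 155 mm above the table; this point is on its middle line 133 mm above the table with the beam down, at press x -130, y -62 mm when latched. The paddle is carried on the beam and rises with it.
- latch (a joint): Travel of the latch (m): 0 latched (a fork under the ball), grows as the paddle is pulled to the press's -y, away from the beam; stop at 0.028. The ball is free from 0.018 on. A spring pulls it back with 4 N at 0, 7 N at 0.028, so keep it pulled while the cup rises the first 25 mm.
- clamp_left (a joint): Angle of the left (+y) paper clamp (rad): 0 shut, flat; 1.2 fully open. Steel flap 120 (x) x 60 x 4 mm, hinged on its outer edge at press y +135, z 26.5 mm, middle at press x +30 mm; its free edge points to the beam and lifts as it opens. A light spring opens it; pressed down (about 5 N near the free edge) past a click at about 0.1 rad it stays shut.
- clamp_right (a joint): Angle of the right (-y) paper clamp (rad), the mirror image of the left one, hinged at press y -135 mm.
- pad_left (a point): Point on the left clamp's upper face, 48 mm from its hinge axis (12 mm from its free edge), middle of its length, where to press: 28.5 mm above the table when shut. Moves with the clamp.
- pad_right (a point): The same point on the right clamp.
- tape_roll: Cardboard tape roll, 52 mm across, 20 mm high, lying on the bed's front left corner. Origin: centre of its underside. Not part of the job.
- ink_jar: Small ink jar, 38 mm across, 45 mm high, on the bed's rear right corner. Origin: centre of its underside. Not part of the job.
- thinner_can: Aluminium can, 68 mm across, 110 mm high. Origin: centre of its underside. Not part of the job.
- water_pot: Olive water pot, 124 mm across, 85 mm high. Origin: centre of its underside. Not part of the job.
- flat_brush: Flat brush lying on the table. Origin: its underside, middle of its length. Not part of the job.
- palette_knife: Palette knife lying on the table. Origin: its underside, middle of its length. Not part of the job.
- brayer: Brayer: rubber ink roller 36 x 90 mm with a wooden handle, lying on the table. Origin: between roller and handle. Not part of the job.
There are look-alikes about, which are no part of the job. There is more than one size of the ink_jar; the job needs the smallest.

How it is judged:
On the way, in this order (a step that is already met when the one before it is completed fails the run):
1. both paper clamps are pressed shut, the beam still down (value of joint each of clamp_left, clamp_right below 0.06 rad and z of cup in the frame of ball below 0.01 m), for 0.2 s.
2. the latch is pulled clear of the ball with the cup still on it (value of joint latch above 0.016 m and z of cup in the frame of ball below 0.015 m), for 0.05 s.
3. the beam is lifted off the ball by the gripper (z of cup in the frame of ball above 0.04 m and contact force between the fingers and beam above 1 N), for 0.1 s.
At the end, for the whole second after the job is handed in: The cup is held 70 to 130 mm above the ball by the fingers alone (in contact with the beam or its latch, no other thing propping it), both clamps are shut by themselves (under 0.06 rad), through the last second (z of cup in the frame of ball between 0.07 and 0.13 m and contact force between the fingers and beam above 1 N and value of joint each of clamp_left, clamp_right below 0.06 rad and contact force between beam and tape_roll below 0.3 N and contact force between beam and ink_jar below 0.3 N and contact force between beam and thinner_can below 0.3 N and contact force between beam and water_pot below 0.3 N and contact force between beam and flat_brush below 0.3 N and contact force between beam and palette_knife below 0.3 N and contact force between beam and brayer below 0.3 N); the arm keeps its last pose, push and grip.
It fails at once if a bystander is shifted more than 30 mm (distance of any of tape_roll, ink_jar, thinner_can, water_pot, flat_brush, palette_knife, brayer from where it was at the start of the episode above 0.03 m).
It fails at once if the beam is raised while a clamp is open (z of cup in the frame of ball above 0.03 m and value of joint any of clamp_left, clamp_right above 0.2 rad).
It also fails if it takes over 51 s, if anything falls off the work surface, if the arm or the gripper's body presses on something with over 40 N, if the wrist force passes 120 N, or if a joint passes its speed limit or range.

ROBOT

A 6-joint arm with a two-finger parallel gripper is mounted at the origin on the work surface. World frame = base frame: x ahead of the robot, y to its left, z up, the work surface at z = 0. Lengths are in m, angles in rad, forces in N, time in s.
With the tool pointing down it reaches from about 0.325 to 1 m from the base axis. Payload 5.1 kg.
Tool frame: the origin (TCP) lies at the very end of the fingers, on their centre line; the grasp point (between the pads) lies 19 mm behind it; z points along the fingers, y is the line along which they close (so a half turn about z gives the same grasp; the last joint's range is limited). The gripper opens to 85 mm and grips with 20 to 120 N. Pads are 22 mm wide; open, the fingers measure 114 mm over their backs; the gripper's body (76 mm by 85 mm) begins 54 mm behind the grasp point. The pads swing forward as they close: fully open they stand 13 mm farther back than shut.
Start: joints at [-1.321, 0.124, 1.65, -0, 1.367, -0.083], TCP at [0.212, -0.614, 0.231] pointing down, gripper open.
Joint ranges: [-2.61, 2.61], [-1.02, 2.33], [0.03, 2.71], [-1.35, 4.49], [0.32, 2.68], [-2.91, 2.91]. Speed limits (rad/s): [2.57, 2.57, 3.14, 3.14, 3.14, 3.14].

INTERFACE

Orientations are given as a rotation vector (axis times angle).
In Python, from station import env gives the robot as it stands.
- The arm moves only by the tool jog_arm, never from a script. Its argument "rows" is a list that holds one entry, the list of rows, each a list of 7 numbers: the shift along the world's x, y, z in mm, then the turn, a rotation vector about the world's x, y, z in degrees, then the opening, from 0 (shut) to 1 (fully open). In form: [[[x, y, z, wx, wy, wz, hand], ...]]. A call has 1 to 10 rows; each row is the pose to reach, as a shift and turn from the pose commanded when the call began; what a row does not reach only later rows make up. A row lasts 1/8 s, in which the tool goes at most 62.5 mm and 10.7 degrees, less where a joint would pass 70% of its speed; a pose out of reach is approached as far as the arm can. A call with a gripper value outside its range is refused whole. The fingers move at their own pace and stop on an object; "newtons" is the grip in N (left out, the last holds). Time passes only in rows, so rows that repeat a pose let the fingers close. It gives the time, the measured TCP pose, the force, the opening and the grip force at its end, in the units of the state.
- env.sense(): the state, without advancing time (a new reading comes with each control period).
- env.get_image(name): name is "scene" or "top" or "wrist"; returns the picture (420x560x3 uint8, blue, green, red); there is no depth.
- env.camera_info(name): a dict with "fovy" (degrees; the focal length in pixels is half the picture's height over the tangent of half this angle, whatever the lens; pixels are square), "cx", "cy" (the principal point, pixels), "eye" and "attitude" of the camera in the world. Camera axes: x right, y up, looking along -z (the intrinsics and any distortion apply to the point x, -y, -z); pixel columns grow to the right and rows downward; lengths in m; the calibration is good to about 2 mm. The wrist camera is an equidistant fisheye: a pixel r from the principal point sees the ray r / f radians off the axis. A picture is of the moment at which its call begins: read the wrist's pose just before it. camera_info takes no time and is no camera call; for the wrist camera it gives the pose at the moment of the call.
- env.hand_in(): hands the job in; it is judged then, once.
Trained networks look in the newest picture that a camera, given by its name, has taken for a name from the list of things; names that differ only in an ending like _2 or _b are one class to them, and where a whole thing is asked for, a point or a joint stands for the part that bears it (a point fixed in the world has none). Each returns a list of dicts, best first, with "confidence" (0 to 1); they miss things now and then, are a little off and sometimes report something else, mostly with a low value. They report only what shows in the picture. A call takes as long as a camera call. They do not tell look-alikes from the thing itself.
- env.spot_in(thing, camera): "position" ([column, row] as shares, 0 to 1, of the picture: columns of its width, rows of its height, amid what is visible of it).
- env.tip_of(thing, camera): "position" ([column, row] as shares, 0 to 1, of the picture: columns of its width, rows of its height: a listed point, or the origin of a listed thing).
The state is a dict: "time": time; "q": joint angles; "qvel": joint speeds; "tau": joint torques, N m; "tcp_pos": TCP position; "tcp_rot": TCP orientation; "force": force on the tool from outside, world axes, zero at the start; "moment": the same for the moment, N m; "opening": finger opening in m; "gripper_force": force on a finger pad.
Only numpy, scipy, OpenCV 4.12 (cv2) and the standard library are available. Lean on these libraries where they do the work, as an engineer would, in place of code of your own. Each camera call takes 0.05 s, during which the arm holds its last target. There are 200 camera calls.

## Working session

There is one attempt and no reset: what is moved stays moved. The work goes in short steps, Python scripts to look and compute and a tool call to move; the robot and the scene stay as the last step left them, time stands still between calls to the robot, and variables do not carry over. Pictures are saved under pics/ and viewed, at most 10 in all, crops included, and the job is handed in when it is done.

Besides the shell and the picture viewer there is one more tool, called after "Emit:" as a command line: name --argument value ..., lists and objects as JSON in quotes. jog_arm: Moves the arm, as the interface text tells. Its arguments: {"type":"object","properties":{"rows":{"type":"array","items":{"type":"array","items":{"type":"array","items":{"type":"number"}}}},"newtons":{"type":"number"}},"required":["rows"]}

```bash
mkdir -p pics; ls; cat > h.py <<'E'
import numpy as np,cv2
from station import env
from scipy.spatial.transform import Rotation as R
def cam(n):
    i=env.camera_info(n);f=210/np.tan(np.radians(i['fovy'])/2);return i,f
def att(i):
    a=np.array(i['attitude'],float)
    return a if a.shape==(3,3) else (R.from_rotvec(a).as_matrix() if a.size==3 else R.from_quat(a).as_matrix())
def ray(n,px,i=None):
    i0,f=cam(n);i=i or i0
    u=np.array([px[0]-i['cx'],px[1]-i['cy']])
    if n=='wrist':
        r=np.hypot(*u);t=r/f;d=np.array([*(u/max(r,1e-9)*np.sin(t)),np.cos(t)])
    else: d=np.array([u[0]/f,u[1]/f,1])
    return np.array(i['eye']),att(i)@(d*[1,-1,-1])
def at_z(n,px,z,i=None):
    e,d=ray(n,px,i);return e+d*(z-e[2])/d[2]
def proj(n,P):
    i,f=cam(n);p=att(i).T@(np.array(P)-i['eye'])*[1,-1,-1]
    return i['cx']+f*p[0]/p[2],i['cy']+f*p[1]/p[2]
E
python3 - <<'E'
from h import *
for n in('top','scene'):
    im=env.get_image(n);cv2.imwrite(f'pics/{n}0.png',im);print(n,env.camera_info(n))
    for t in('handle','cup','pad_left','pad_right','beam_hinge','ball','press','ink_jar','tape_roll'):
        for r in env.tip_of(t,n)[:2]:
            px=np.array(r['position'])*[560,420]
            z=dict(handle=.133,cup=.07,ball=.07,beam_hinge=.085,pad_left=.06,pad_right=.06,press=0).get(t,.02)
            print(t,px.round(1),round(r['confidence'],2),at_z(n,px,z).round(3))
print(env.sense())
E
```

```text
pics
top {'fovy': 57.12782973332568, 'cx': 279.50611528945103, 'cy': 211.39345599081753, 'eye': array([ 0.44132795, -0.00321422,  1.2263622 ]), 'attitude': array([ 0.08331963, -0.08080816, -1.5975545 ])}
handle [280.1 142.6] 0.74 [ 0.756 -0.011  0.133]
handle [281.  234.7] 0.69 [ 0.489 -0.005  0.133]
cup [266.3 233.8] 0.94 [0.496 0.038 0.07 ]
cup [278.1 140.9] 0.51 [ 0.78  -0.005  0.07 ]
pad_left [241.4 174.8] 0.88 [0.679 0.111 0.06 ]
pad_right [300.8 185.8] 0.62 [ 0.64 -0.07  0.06]
beam_hinge [278.5 140. ] 0.92 [ 0.778 -0.006  0.085]
ball [259.9 231.8] 0.6 [0.502 0.057 0.07 ]
press [270.1 191.9] 0.92 [0.633 0.025 0.   ]
ink_jar [314.9 148.6] 0.69 [ 0.766 -0.122  0.02 ]
ink_jar [350.4 178.5] 0.54 [ 0.666 -0.231  0.02 ]
tape_roll [221.7 229.7] 0.47 [0.515 0.179 0.02 ]
scene {'fovy': 50.70578360312513, 'cx': 282.92290110339815, 'cy': 207.5675012216017, 'eye': array([ 1.15783998, -0.81512723,  0.88839972]), 'attitude': array([0.86227008, 0.2900956 , 0.57571807])}
handle [257.3 186.6] 0.75 [ 0.481 -0.017  0.133]
cup [274.9 199.3] 0.96 [0.509 0.028 0.07 ]
cup [292.3 241.1] 0.54 [ 0.657 -0
[... 465 characters left out ...]
346.9 237.5] 0.17 [0.747 0.053 0.02 ]
{'time': 1.0, 'q': array([-1.32056765e+00,  1.23773141e-01,  1.65027273e+00, -2.27295127e-05,
        1.36749690e+00, -8.25799152e-02]), 'qvel': array([ 0.00093317, -0.00173126,  0.00151825,  0.00086975, -0.00056599,
       -0.00035098]), 'tau': array([-1.48702902e-04, -4.23606992e+01, -3.65769088e+01, -2.17950884e-05,
        5.39857920e-04,  2.34508668e-06]), 'tcp_pos': array([ 0.21233335, -0.61434111,  0.23135575]), 'tcp_rot': array([ 3.09814492e+00,  5.20363781e-01, -2.82853260e-05]), 'force': array([-0.19379848,  0.33027619,  0.13688834]), 'moment': array([ 0.01818994, -0.01050011,  0.02147866]), 'gripper_force': 0.0, 'opening': 0.08557401041163103}
```

View pics/top0.png

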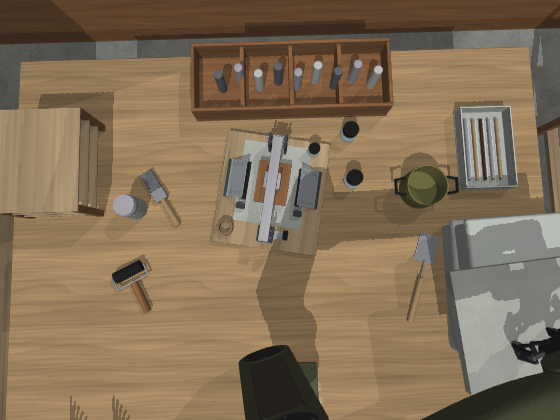

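View pics/scene0.png

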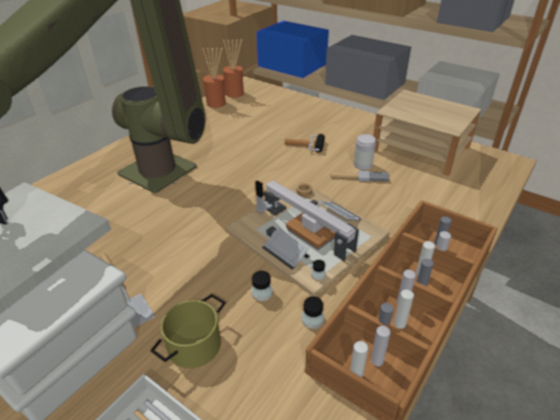

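The top view shows the press at about (270,190), with its beam running from the cup (266,234) to the hinge (278,140), so its yaw is about -9°. The latch paddle is at (281,235) and both clamps look open. In the scene view the small ink jar is on the bed at about (318,268). I'll move over the press for a close look with the wrist camera.

Emit:
jog_arm --rows '[[[0,0,60,0,0,0,1],[20,40,110,0,0,10,1],[50,85,140,0,0,20,1],[80,135,140,0,0,30,1],[110,185,140,0,0,40,1],[145,235,140,0,0,50,1],[180,285,140,0,0,60,1],[210,335,140,0,0,62,1],[240,385,140,0,0,62,0],[270,435,140,0,0,62,0]]]'

```text
time: 2.25
tcp_pos: [0.483, -0.1775, 0.3716]
tcp_rot: [2.387, 2.041, 0.001]
force: [-0.3, 0.0, -0.9]
opening: 0.0514
gripper_force: 0.0
```

Emit:
jog_arm --rows '[[[30,50,0,0,0,0,0],[60,100,0,0,0,0,0],[90,150,0,0,0,0,0],[110,200,0,0,0,0,0],[110,200,0,0,0,0,0],[110,200,0,0,0,0,0]]]'

```text
time: 3.0
tcp_pos: [0.5922, 0.0205, 0.3712]
tcp_rot: [2.387, 2.042, -0.001]
force: [-0.3, 0.3, -0.1]
opening: 0.0002
gripper_force: 0.0
```

```bash
python3 - <<'E'
from h import *
i=env.camera_info('wrist');im=env.get_image('wrist');cv2.imwrite('pics/w1.png',im);print(i,env.sense()['tcp_pos'],env.sense()['tcp_rot'],env.sense()['time'])
zs=dict(handle=.133,cup=.07,beam_hinge=.085,pad_left=.06,pad_right=.06,press=0,ink_jar=.02,tape_roll=.02)
for t in zs:
    for r in env.tip_of(t,'wrist')[:2]:
        px=np.array(r['position'])*[560,420]
        print(t,px.round(1),round(r['confidence'],2),at_z('wrist',px,zs[t],i).round(4))
im=env.get_image('top');cv2.imwrite('pics/t1.png',cv2.resize(im[110:270,180:380],None,fx=4,fy=3.75,interpolation=2))
E
```

```text
{'fovy': 65.70646984690485, 'cx': 282.1935230387618, 'cy': 209.8627120337168, 'eye': array([0.60298223, 0.08800947, 0.5131104 ]), 'attitude': array([-0.27275682,  0.02188053, -0.15449478])} [0.59209124 0.0199507  0.37138728] [ 2.38826002e+00  2.04060035e+00 -4.07950644e-04] 3.05
handle [203.5 220.1] 0.78 [ 0.487  -0.0151  0.133 ]
cup [210.4 166. ] 0.85 [0.4944 0.0436 0.07  ]
beam_hinge [406.2 170.6] 0.8 [ 0.7639 -0.0011  0.085 ]
pad_left [326.5  96.2] 0.68 [0.6685 0.1137 0.06  ]
pad_left [322.6 229.9] 0.66 [ 0.6374 -0.0772  0.06  ]
pad_right [323.4 228. ] 0.87 [ 0.6389 -0.0745  0.06  ]
press [302.  158.8] 0.72 [0.6244 0.0241 0.    ]
press [207.8 168.5] 0.28 [0.4722 0.0332 0.    ]
ink_jar [417.9 281.2] 0.8 [ 0.8048 -0.2203  0.02  ]
ink_jar [394.7 228.5] 0.76 [ 0.7619 -0.1095  0.02  ]
tape_roll [223.2  80.4] 0.98 [0.5249 0.165  0.02  ]
```

View pics/w1.png

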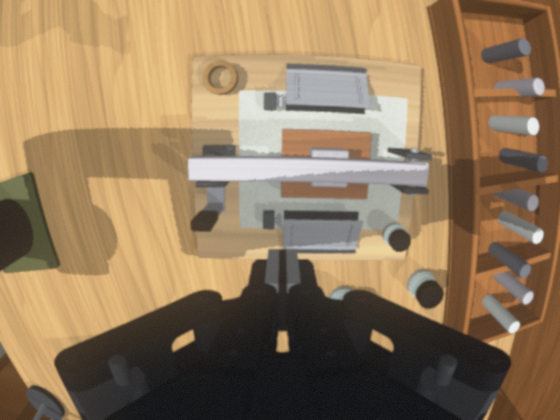

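The wrist view shows the press clearly. The beam runs along row 168 from column 190 to 428, the left clamp is at (327,88), the right at (322,230) and the paddle at (205,220). The tape roll is at (221,77) and the small jar at (397,237). Next I'll fit the press pose and the clamp angles.

```bash
cat >> h.py <<'E'
from scipy.optimize import least_squares
def P(p,loc):
    c,s=np.cos(p[2]),np.sin(p[2]);return np.array([p[0]+c*loc[0]-s*loc[1],p[1]+s*loc[0]+c*loc[1],loc[2]])
def pad(sgn,a): return (.03,sgn*(.135-.048*np.cos(a)+.002*np.sin(a)*-1),.0265+.048*np.sin(a)+.002*np.cos(a))
E
python3 - <<'E'
from h import *
obs=[]
wi=env.camera_info('wrist')
for n in('wrist','top','scene'):
    i=env.camera_info(n);env.get_image(n)
    for t in('handle','cup','beam_hinge','pad_left','pad_right','press'):
        for r in env.tip_of(t,n)[:2]:
            if r['confidence']>.3: obs.append((t,n,*ray(n,np.array(r['position'])*[560,420],i)))
for px,c in(((194,57),(-.175,.165)),((421,68),(.185,.165)),((407,258),(.185,-.165)),((199,250),(-.175,-.165))):
    obs.append(('c','wrist',*ray('wrist',px,wi),(*c,.02)))
def loc(o,p):
    t=o[0]
    if t=='c':return o[4]
    return {'handle':(-.13,-.062,.133),'cup':(-.13,0,.07),'beam_hinge':(.15,0,.085),'press':(0,0,0),'pad_left':pad(1,p[3]),'pad_right':pad(-1,p[4])}[t]
def res(p):
    out=[]
    for o in obs:
        d=o[3]/np.linalg.norm(o[3]);v=P(p,loc(o,p))-o[2];out+=list(v-d*(v@d))
    return out
s=least_squares(res,[.63,.025,-.155,.8,.8],loss='cauchy',f_scale=.006);p=s.x
print(p)
r=np.linalg.norm(np.array(res(p)).reshape(-1,3),axis=1)
for o,e in zip(obs,r):print(o[0],o[1],round(e*1000,1))
for a in('handle','cup'):print(a,P(p,loc((a,),p)))
for l in(pad(1,p[3]),pad(-1,p[4])):print(P(p,l))
E
```

```text
[ 0.62859526  0.02199621 -0.17268935  0.61500692  0.37607801]
handle wrist 5.5
beam_hinge wrist 7.5
pad_left wrist 6.2
pad_left wrist 188.3
pad_right wrist 7.6
press wrist 8.9
handle top 170.0
pad_left top 4.4
pad_right top 5.0
press top 9.6
handle scene 8.1
cup scene 9.6
beam_hinge scene 10.9
beam_hinge scene 221.7
pad_left scene 3.2
pad_right scene 5.1
press scene 13.1
c wrist 3.0
c wrist 6.4
c wrist 3.2
c wrist 13.9
handle [ 0.48987525 -0.01674341  0.133     ]
cup [0.50052885 0.04433441 0.07      ]
[0.67441146 0.11007471 0.05582782]
[ 0.64274943 -0.07144583  0.04598944]
```

View pics/t1.png

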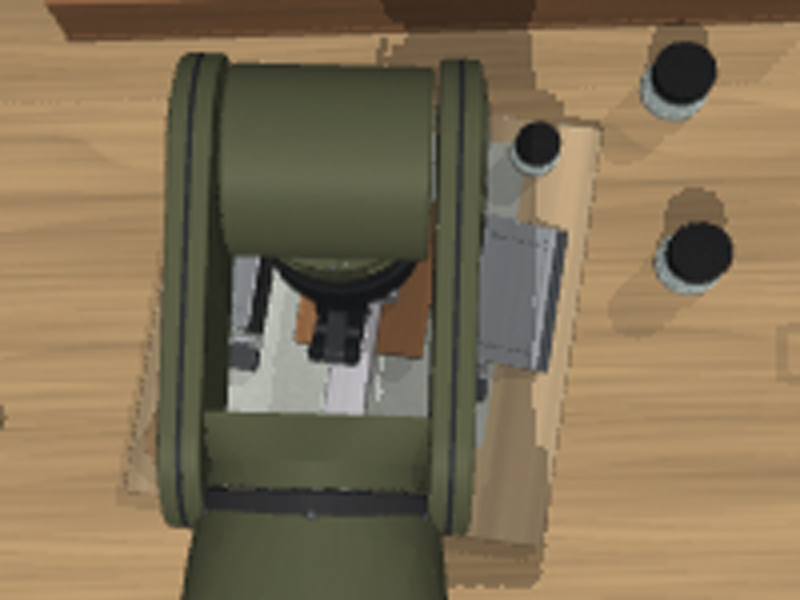

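Both clamps are open by about 0.4 to 0.6 rad, and the press is at about (0.629, 0.022) with a yaw of -9.6°. I'll press the left clamp first.

Emit:
jog_arm --rows '[[[40,45,-30,0,0,0,0],[82,93,-60,0,0,0,0],[82,93,-120,0,0,0,0],[82,93,-180,0,0,0,0],[82,93,-240,0,0,0,0],[82,93,-270,0,0,0,0],[82,91,-290,0,0,0,0],[81,87,-310,0,0,0,0],[80,84,-325,0,0,0,0],[80,84,-335,0,0,0,0]]]' --newtons 40

```text
time: 5.8
tcp_pos: [0.6729, 0.104, 0.0367]
tcp_rot: [2.387, 2.041, 0.001]
force: [-1.7, -2.6, 3.5]
opening: 0.0001
gripper_force: 2.0
```

Emit:
jog_arm --rows '[[[0,0,-3,0,0,0,0],[0,0,-6,0,0,0,0],[0,0,-7,0,0,0,0]]]'

```text
time: 6.18
tcp_pos: [0.6723, 0.1049, 0.0293]
tcp_rot: [-2.387, -2.042, -0.0]
force: [-0.8, 0.3, -1.1]
opening: -0.0001
gripper_force: 0.0
```

Emit:
jog_arm --rows '[[[0,0,-2,0,0,0,0],[0,0,-3,0,0,0,0],[0,0,-3,0,0,0,0]]]'

```text
time: 6.55
tcp_pos: [0.6726, 0.1049, 0.0284]
tcp_rot: [-2.387, -2.042, -0.0]
force: [-5.0, -0.9, 8.8]
opening: 0.0001
gripper_force: 4.3
```

Emit:
jog_arm --rows '[[[0,0,60,0,0,0,0],[0,0,120,0,0,0,0],[-10,-55,140,0,0,0,0],[-20,-115,140,0,0,0,0],[-30,-170,130,0,0,0,0],[-31,-184,90,0,0,0,0],[-31,-184,60,0,0,0,0],[-31,-184,40,0,0,0,0],[-31,-180,26,0,0,0,0],[-30,-176,16,0,0,0,0]]]'

```text
time: 7.8
tcp_pos: [0.6428, -0.0708, 0.0423]
tcp_rot: [2.386, 2.042, 0.0]
force: [0.2, 0.1, 1.4]
opening: -0.0002
gripper_force: 0.4
```

Emit:
jog_arm --rows '[[[1,1,-8,0,0,0,0],[1,1,-13,0,0,0,0],[1,1,-16,0,0,0,0],[1,1,-16,0,0,0,0]]]'

```text
time: 8.3
tcp_pos: [0.644, -0.0702, 0.0284]
tcp_rot: [2.388, 2.042, 0.001]
force: [-4.3, 2.8, 9.2]
opening: -0.0001
gripper_force: 4.3
```

Both clamps took about 9 N at shut height. I'll rise, turn the tool for the paddle and look.

Emit:
jog_arm --rows '[[[0,0,60,0,0,0,0],[0,0,120,0,0,0,0],[0,0,180,0,0,-10,0],[-30,10,230,0,0,-20,0],[-70,20,260,0,0,-30,0.5],[-110,30,280,0,0,-40,0.5],[-150,40,280,0,0,-50,0.5],[-180,50,280,0,0,-60,0.5],[-200,50,280,0,0,-70,0.5],[-200,50,280,0,0,-80,0.5]]]'

```text
time: 9.55
tcp_pos: [0.4425, -0.0203, 0.307]
tcp_rot: [3.141, 0.02, 0.004]
force: [0.2, -0.8, 0.1]
opening: 0.0427
gripper_force: 0.0
```

Emit:
jog_arm --rows '[[[0,0,0,0,0,-10,0.5],[0,0,0,0,0,-10,0.5],[0,0,0,0,0,-10,0.5]]]'

```text
time: 9.93
tcp_pos: [0.4434, -0.0204, 0.3064]
tcp_rot: [3.132, -0.241, 0.0]
force: [0.0, -1.1, 0.2]
opening: 0.043
gripper_force: 0.0
```

```bash
python3 - <<'E'
from h import *
i=env.camera_info('wrist');im=env.get_image('wrist');cv2.imwrite('pics/w2.png',im);s=env.sense();print(i['eye'],s['tcp_pos'],s['tcp_rot'],s['time'],s['opening'])
zs=dict(handle=.133,cup=.07,beam_hinge=.085,pad_left=.0285,pad_right=.0285,press=0)
for t in zs:
    for r in env.tip_of(t,'wrist')[:2]:
        px=np.array(r['position'])*[560,420]
        print(t,px.round(1),round(r['confidence'],2),at_z('wrist',px,zs[t],i).round(4))
E
```

```text
[ 0.51084516 -0.03072322  0.44835571] [ 0.44336113 -0.02038758  0.30636323] [ 3.13222242e+00 -2.41702011e-01  2.92292856e-04] 9.975 0.04249313570768636
handle [271.7 146. ] 0.78 [ 0.4886 -0.0172  0.133 ]
handle [229.8  48.9] 0.71 [0.5904 0.0078 0.133 ]
cup [221.1 144.3] 0.77 [0.4961 0.0439 0.07  ]
cup [163.   25.4] 0.69 [0.6566 0.092  0.07  ]
pad_left [164.6  24.5] 0.66 [0.6733 0.1031 0.0285]
pad_right [297.6  18.4] 0.68 [ 0.6438 -0.0714  0.0285]
press [229.9  46.1] 0.62 [0.628  0.0234 0.    ]
```

View pics/w2.png

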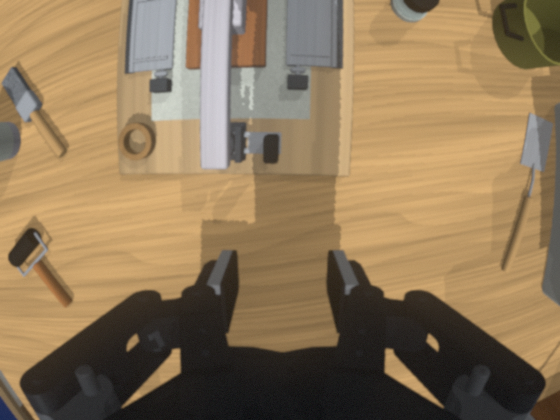

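Both clamps lie flat at (153,30) and (310,30). The paddle top is at (271,148), with free space on both sides for the fingers. I'll descend and grip it.

Emit:
jog_arm --rows '[[[25,2,-40,0,0,-1,0.5],[45,3,-90,0,0,-1,0.5],[45,3,-130,0,0,-1,0.5],[45,3,-160,0,0,-1,0.5],[45,3,-180,0,0,-1,0.5],[45,3,-193,0,0,-1,0.5],[45,3,-193,0,0,-1,0.5],[45,3,-193,0,0,-1,0],[45,3,-193,0,0,-1,0],[45,3,-193,0,0,-1,0]]]' --newtons 60

```text
time: 11.52
tcp_pos: [0.4893, -0.0169, 0.1147]
tcp_rot: [-3.129, 0.272, -0.004]
force: [0.4, 3.0, 4.0]
opening: 0.0136
gripper_force: 59.2
```

Emit:
jog_arm --rows '[[[0,0,0,0,0,0,0],[0,0,0,0,0,0,0],[0,0,0,0,0,0,0]]]'

```text
time: 11.9
tcp_pos: [0.4893, -0.0171, 0.1147]
tcp_rot: [-3.129, 0.272, -0.004]
force: [0.6, 3.4, 6.4]
opening: 0.0133
gripper_force: 59.6
```

Emit:
jog_arm --rows '[[[-1,-8,0,0,0,0,0],[-3,-16,0,0,0,0,0],[-4,-22,0,0,0,0,0],[-4,-24,0,0,0,0,0],[-4,-24,0,0,0,0,0]]]'

```text
time: 12.52
tcp_pos: [0.4852, -0.0407, 0.1146]
tcp_rot: [-3.128, 0.272, -0.003]
force: [0.6, 6.6, 6.8]
opening: 0.0136
gripper_force: 59.7
```

```bash
python3 - <<'E'
from h import *
s=env.sense();print(s['tcp_pos'],s['force'],s['moment'])
yaw=-.1675;h=np.array([.6286+.15*np.cos(yaw),.022+.15*np.sin(yaw),.085]);ax=np.array([-np.sin(yaw),np.cos(yaw),0])
print('hinge',h)
for a in range(2,24,2):
    print(a,((R.from_rotvec(ax*np.radians(a)).apply(s['tcp_pos']-h)+h-s['tcp_pos'])*1000).round(1),(ax*a).round(2),round(280*np.sin(np.radians(a))))
E
```

```text
[ 0.48516329 -0.04073326  0.11464319] [0.61302059 6.55642506 6.78285919] [0.86422311 0.02423666 0.02563611]
hinge [ 0.7765007  -0.00300768  0.085     ]
2 [ 1.2 -0.2  9.8] [0.33 1.97 0.  ] 10
4 [ 2.7 -0.5 19.5] [0.67 3.94 0.  ] 20
6 [ 4.6 -0.8 29.2] [1.   5.92 0.  ] 29
8 [ 6.8 -1.1 38.8] [1.33 7.89 0.  ] 39
10 [ 9.3 -1.6 48.3] [1.67 9.86 0.  ] 49
12 [12.1 -2.1 57.8] [ 2.   11.83  0.  ] 58
14 [15.3 -2.6 67.1] [ 2.33 13.8   0.  ] 68
16 [18.8 -3.2 76.3] [ 2.67 15.78  0.  ] 77
18 [22.6 -3.8 85.4] [ 3.   17.75  0.  ] 87
20 [26.7 -4.5 94.3] [ 3.33 19.72  0.  ] 96
22 [ 31.1  -5.3 103.1] [ 3.67 21.69  0.  ] 105
```

The spring force of 6.6 N puts the latch at about 24 mm of travel, so the ball is free. I'll lift along the beam's arc.

Emit:
jog_arm --rows '[[[1.2,0,10,0.3,2,0,0],[2.7,-0.5,19.5,0.7,3.9,0,0],[4.6,-0.8,29,1,5.9,0,0],[6.8,-1.1,39,1.3,7.9,0,0],[9.3,-1.6,48,1.7,9.9,0,0],[9.3,-1.6,48,1.7,9.9,0,0]]]'

```text
time: 13.28
tcp_pos: [0.4938, -0.0419, 0.1609]
tcp_rot: [-3.101, 0.269, 0.274]
force: [0.0, 6.4, -2.5]
opening: 0.0132
gripper_force: 59.1
```

Emit:
jog_arm --rows '[[[2.8,-0.5,9.5,0.3,2,0,0],[6,-1,19,0.7,3.9,0,0],[9.5,-1.6,28,1,5.9,0,0],[13.3,-2.2,37,1.3,7.9,0,0],[17.4,-2.9,46,1.7,9.9,0,0],[20,-3.3,51,1.9,11,0,0],[20,-3.3,51,1.9,11,0,0],[20,-3.3,51,1.9,11,0,0],[20,-3.3,51,1.9,11,0,0]]]'

```text
time: 14.4
tcp_pos: [0.513, -0.0449, 0.2111]
tcp_rot: [-3.044, 0.264, 0.573]
force: [-0.9, 6.1, -1.1]
opening: 0.0135
gripper_force: 59.0
```

```bash
python3 - <<'E'
from h import *
s=env.sense();print(s['tcp_pos'],s['tcp_rot'],s['force'],s['moment'])
im=env.get_image('scene');cv2.imwrite('pics/s3.png',cv2.resize(im[130:290,180:420],None,fx=3,fy=3,interpolation=2))
for r in env.tip_of('cup','scene')[:2]:
    px=np.array(r['position'])*[560,420];e,d=ray('scene',px);
    n=np.array([.1675,.986,0]);t=n@(np.array([.5,.0445,.07])-e)/(n@d);print(px,r['confidence'],e+t*d)
E
```

```text
[ 0.51302349 -0.0449154   0.21106041] [-3.04350861  0.26368035  0.57289808] [-0.89546085  6.12324906 -1.14365021] [ 0.73783409 -0.550148   -0.44182294]
[275.296 169.512] 0.6 [0.50087157 0.04435194 0.16616226]
[345.912 236.796] 0.59 [ 0.76993669 -0.00135639  0.07550865]
```

View pics/s3.png

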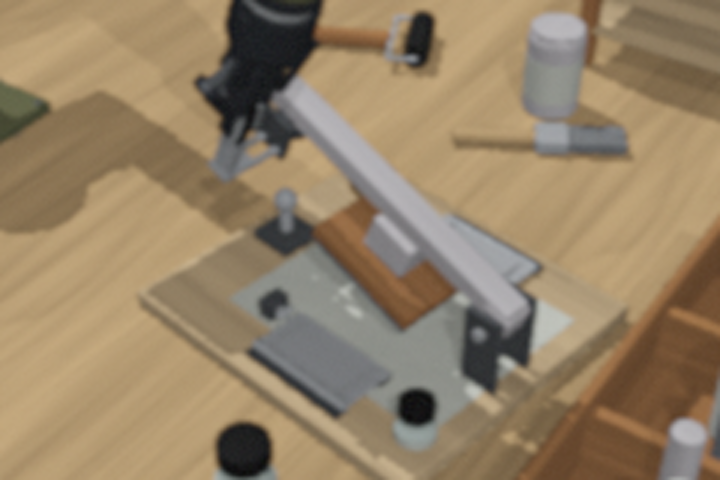

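The beam is raised in the gripper with the cup at z≈0.166, about 96 mm above the ball at (285,200) in the crop. The right clamp is flat at (320,360) and the left clamp lies flat behind the beam.

```bash
python3 -c "
from h import *
print(env.hand_in())"
```

```text
the job is handed in; nothing more can be done
None
```

I handed the job in with both clamps pressed shut, the latch pulled clear, and the gripper holding the beam up with the cup about 96 mm above the ball; no verdict came back.

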